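Load and close a bayonet filter housing

TASK

Load the filter: push the blue cartridge down over the brass spigot of the filter base until it sits on the spring plate, then put the grey cap over it with its orange lugs between the yellow claws, press it down against the spring and turn it clockwise (seen from above) as far as it goes, so that the claws hold it down locked when you let go. The tape measure, the blue pliers and the black bellows nearby must stay where they are.

Things in the scene. Friction and masses are not known exactly. Their poses are not given: they have to be found in the camera images.
- base: Fixed filter base: dark plate 140x150 mm, round aluminium body 118 mm across, flat seat 30 mm above the bench, brass ports along its y. Origin: underside, on the spigot axis, z up. A dark clamp ring round it carries three yellow claws, 120 deg apart, inner edge 40.5 mm from the axis, tops 48 and undersides 41 mm above the bench. The ring's angle differs each time and is not reported: look or feel.
- spigot_tip (a point): Centre of the top of the brass spigot on the base's axis, 75 mm up, 24 mm across, tapered at the top. Of the claws round it, seen from above each covers 45 deg, with gaps of 75 deg. A claw is open at its anticlockwise end, past a lip 5 deg wide that hangs 2.5 mm below it, and shut by an end stop at its clockwise end; a lug has 16 deg of play between lip and stop.
- plate (a joint): Steel spring plate (ring round the spigot, 46 mm across) that carries the cartridge: 0 m when up, its top then 40 mm above the bench; grows as it is pressed down, 12 mm at most. It takes about 4 N to start it and 1 N more per mm.
- cartridge: Loose filter cartridge, a blue and white cylinder 50 mm across, 80 mm tall, standing upright, small white nub on top (last 5 mm, 20 mm across). Bore 27 mm across, 55 mm deep, open below. About 150 g. Origin: centre of the underside, z up. On the raised plate its underside is 40 mm above the bench.
- cap: Loose grey bell-shaped cap: 76 mm across, 85 tall, inside 68 across, 81 deep, 200 g. Black grip bar on top: 60 mm along cap x, 14 thick, 84 to 112 above the rim. Three orange lugs on the rim at 0, 120, 240 deg from cap x, 12 wide, 7 high, out to 47 mm from the axis. Origin: centre of the rim, z up. Rim height: 48 mm on the claws; 38 on the cartridge; 30 pressed to the seat (9 N); 34 locked.
- tape_measure: Bystander: yellow tape measure, 38 x 87 x 60 mm. Origin under its centre.
- blue_pliers: Bystander: blue-handled pliers lying flat, 53 x 170 x 12 mm. Origin under the centre.
- bellows: Bystander: black ribbed rubber bellows lying, 60 x 97 x 61 mm. Origin under its centre.
There are look-alikes about, which are no part of the job. What is shaped like the cartridge but green or red is not meant.

How it is judged:
On the way:
1. the cartridge is over the spigot, upright, down on the spring plate (horizontal distance between cartridge and base below 0.004 m and angle between cartridge's own z axis and vertical below 0.1 rad and z of cartridge in the frame of base below 0.0425 m), for 0.2 s.
At the end, for the whole second after the job is handed in: Cartridge upright on the spigot, its underside below 38.5 mm, plate pressed over 3 mm; cap upright, centred within 4 mm, its rim 32.2 to 36 mm above the bench (held down by the claws against the spring, lugs risen behind the lips); at rest, with nothing touching it (horizontal distance between each of cartridge, cap and base below 0.004 m and angle between cartridge's own z axis and vertical below 0.1 rad and z of cartridge in the frame of base below 0.0385 m and value of joint plate above 0.003 m and angle between cap's own z axis and vertical below 0.06 rad and z of cap in the frame of base between 0.0322 and 0.036 m and linear speed of cap below 0.01 m/s).
It fails at once if the tape measure is moved by more than 30 mm (distance of tape_measure from where it was at the start of the episode above 0.03 m).
It fails at once if the blue pliers is moved by more than 30 mm (distance of blue_pliers from where it was at the start of the episode above 0.03 m).
It fails at once if the bellows is moved by more than 30 mm (distance of bellows from where it was at the start of the episode above 0.03 m).
It also fails if it takes over 72 s, if anything falls off the work surface, if the arm or the gripper's body presses on something with over 40 N, if the wrist force passes 120 N, or if a joint passes its speed limit or range.

ROBOT

A 7-joint arm with a two-finger parallel gripper is mounted at the origin on a cart in front of the work surface, level with it; the furniture and walls round the work are solid. World frame = base frame: x ahead of the robot, y to its left, z up, the work surface at z = 0. Lengths are in m, angles in rad, forces in N, time in s.
With the tool pointing down it reaches from about 0.425 to 0.8 m from the base axis. Payload 8.3 kg.
Tool frame: the origin (TCP) lies on the centre line of the jaws, within the pads' length; the fingertips stand 25 mm ahead of it and the grasp point (between the pads) lies 6 mm ahead of it (arm.finger_overhang is the distance from the TCP to the fingertips, in m); z points along the fingers, y is the line along which they close (so a half turn about z gives the same grasp; the last joint's range is limited). The gripper opens to 85 mm and grips with 20 to 120 N. Pads are 22 mm wide; open, the fingers measure 114 mm over their backs; the gripper's body (76 mm by 85 mm) begins 54 mm behind the grasp point. The pads swing forward as they close: fully open they stand 13 mm farther back than shut.
Start: joints at [1.189, 0.383, 0.016, 1.37, -0.006, 1.388, -0.046], TCP at [0.196, -0.593, 0.256] pointing down, gripper open.
Joint ranges: [-2.95, 2.95], [-0.25, 2.06], [-1.52, 1.56], [0.18, 2.33], [-1.44, 4.58], [0.02, 2.06], [-3.01, 3.01]. Speed limits (rad/s): [2.39, 2.39, 3.01, 3.01, 3.14, 3.14, 3.14].

INTERFACE

Orientations are given as a 3x3 rotation matrix whose columns are the frame's x, y, z axes.
In Python, from station import sensors, cams, sign_off, arm gives the robot as it stands.
- The arm moves only by the shell command python3 -m creep 'ROWS' [FORCE]. ROWS is JSON, a list of rows, each an object with "xyz": the shift along the tool's x, y, z as a fraction of full scale, a list of three; "twist": the turn, a rotation vector about the tool's x, y, z as a fraction of full scale, a list of three; "hand": the opening, from 0 (shut) to 1 (fully open). A call has 1 to 20 rows; each row shifts and turns the commanded pose from where the row before left it, along the tool's axes as they then stand; what a row does not reach is not made up. Full scale, the value 1, is 2 cm for a shift and 4 degrees for a turn. A row lasts 1/10 s, in which the tool goes at most 50 mm and 8.59 degrees, less where a joint would pass 70% of its speed; a pose out of reach is approached as far as the arm can. A call with a number of a shift or a turn outside -1 to 1 is refused whole. A call with a gripper value outside its range is refused whole. The fingers move at their own pace and stop on an object; FORCE is the grip in N (left out, the last holds). Time passes only in rows, so rows that do not move let the fingers close. It gives the time, the measured TCP pose, the force, the opening and the grip force at its end, in the units of the state.
- sensors.observe(): the state, without advancing time (a new reading comes with each control period).
- cams.snapshot(name): name is "side" or "top" or "wrist"; returns a dict with "frame" (480x640x3 uint8, red, green, blue), "fx", "fy", "cx", "cy" (pixels), "origin" and "attitude" of the camera in the world. Camera axes: x right, y up, looking along -z (the intrinsics and any distortion apply to the point x, -y, -z); pixel columns grow to the right and rows downward; lengths in m; the calibration is good to about 2 mm. A picture is of the moment at which its call begins. There is no depth.
- sign_off(): hands the job in; it is judged then, once.
The state is a dict: "clock": time; "qpos": joint angles; "qvel": joint speeds; "joint_torque": joint torques, N m; "eef_pos": TCP position; "ee_rot": TCP orientation; "contact_force": force on the tool from outside, world axes, zero at the start; "moment": the same for the moment, N m; "grip_width": opening from 0.0 (shut) to 1.0 (fully open); "grasp_force": force on a finger pad.
Only numpy, scipy, OpenCV 4.12 (cv2) and the standard library are available. Lean on these libraries where they do the work, as an engineer would, in place of code of your own. Each camera call takes 0.05 s, during which the arm holds its last target. There are 200 camera calls.

## Working session

There is one attempt and no reset: what is moved stays moved. The work goes in short steps, Python scripts to look and compute and a shell command to move; the robot and the scene stay as the last step left them, time stands still between calls to the robot, and variables do not carry over. Pictures are saved under pics/ and viewed, at most 10 in all, crops included, and the job is handed in when it is done.

```bash
ls; mkdir -p pics; cat > h.py <<'E'
import numpy as np, cv2
from station import sensors, cams, arm, sign_off
def snap(n,fn=None):
    s=cams.snapshot(n)
    if fn: cv2.imwrite('pics/'+fn,cv2.cvtColor(s['frame'],cv2.COLOR_RGB2BGR))
    return s
def ray(s,u,v):
    d=np.array([(u-s['cx'])/s['fx'],-(v-s['cy'])/s['fy'],-1.])
    R=np.array(s['attitude']); return np.array(s['origin']),R@d
def onz(s,u,v,z):
    o,d=ray(s,u,v); return o+d*(z-o[2])/d[2]
def proj(s,p):
    c=np.array(s['attitude']).T@(np.array(p)-s['origin']); return s['cx']+s['fx']*c[0]/-c[2], s['cy']-s['fy']*c[1]/-c[2]
E
python3 - <<'E'
from h import *
import pickle
for n in ['top','side']:
    s=snap(n,n+'0.png'); print(n,{k:np.round(v,3).tolist() for k,v in s.items() if k not in('frame',) and not isinstance(v,str)})
    pickle.dump(s,open(n+'0.pkl','wb'))
o=sensors.observe();print(o['eef_pos'],o['ee_rot'],o['clock'],arm.finger_overhang)
E
```

```text
pics
top {'fx': 604.367, 'fy': 604.367, 'cx': 323.592, 'cy': 240.138, 'origin': [0.481, 0.126, 1.291], 'attitude': [[0.011, 0.995, -0.101], [-1.0, 0.011, 0.003], [0.004, 0.101, 0.995]]}
side {'fx': 529.652, 'fy': 529.652, 'cx': 326.443, 'cy': 244.714, 'origin': [0.534, 0.972, 0.671], 'attitude': [[-0.999, 0.032, -0.032], [-0.045, -0.569, 0.821], [0.008, 0.822, 0.569]]}
[ 0.19581053 -0.5931069   0.2553731 ] [[ 9.49596696e-01  3.13473765e-01 -5.59484060e-04]
 [ 3.13474264e-01 -9.49595213e-01  1.67813546e-03]
 [-5.23194474e-06 -1.76893574e-03 -9.99998435e-01]] 0.1 0.025
```

View pics/top0.png

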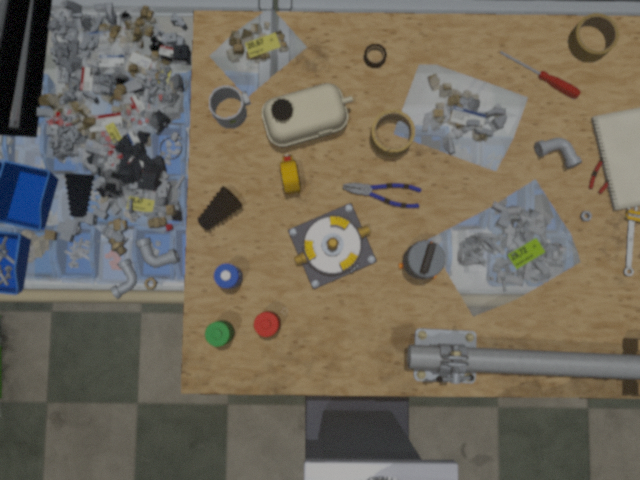

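View pics/side0.png

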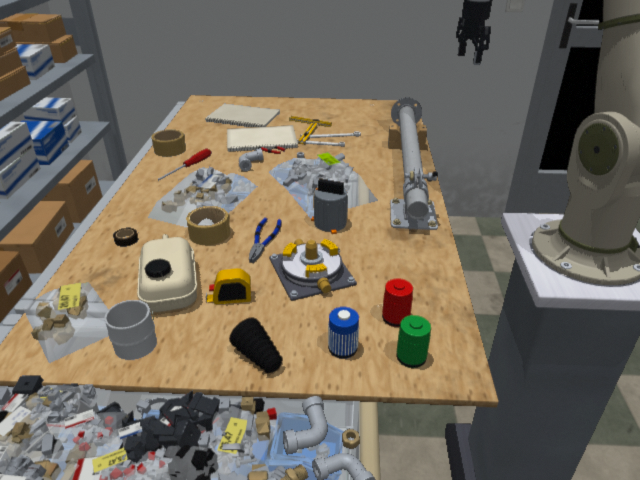

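```bash
cat > m.py <<'E'
from h import *
import pickle
t=pickle.load(open('top0.pkl','rb')); s=pickle.load(open('side0.pkl','rb'))
def mask(im,box,lo,hi):
    h=cv2.cvtColor(im,cv2.COLOR_RGB2HSV); m=cv2.inRange(h,lo,hi); o=np.zeros_like(m); x0,y0,x1,y1=box; o[y0:y1,x0:x1]=m[y0:y1,x0:x1]; return o
im=t['frame']
def circ(m):
    c=max(cv2.findContours(m,cv2.RETR_EXTERNAL,cv2.CHAIN_APPROX_NONE)[0],key=cv2.contourArea); return cv2.minEnclosingCircle(c),cv2.fitEllipse(c),cv2.minAreaRect(c)
m=mask(im,(205,255,250,300),(100,100,40),(130,255,255)); print('cart blue',circ(m)[:2])
m=mask(im,(205,255,250,300),(0,0,150),(179,90,255)); mo=cv2.moments(m,True); nb=(mo['m10']/mo['m00'],mo['m01']/mo['m00']); print('nub',nb,mo['m00'],onz(t,*nb,.08))
# spigot
m=mask(im,(322,233,345,257),(10,90,40),(32,255,255)); print('spig',mo:=circ(m)[:2]); print(onz(t,*mo[1][0],.075),onz(t,*mo[0][0],.075))
# silver disc
m=mask(im,(290,205,378,290),(0,0,160),(179,60,255)); 
y=mask(im,(290,205,378,290),(18,140,120),(32,255,255))
for nm,mm in(('y',y),):
    n,l,st,c=cv2.connectedComponentsWithStats(mm)
    for i in range(1,n):
        if st[i,4]>20: print(nm,st[i],c[i],onz(t,*c[i],.048))
m=mask(im,(395,230,455,290),(0,0,0),(179,255,50)); print('bar',circ(m)); r=circ(m)[2]; print(onz(t,*r[0],.112),[onz(t,*p,.112)[:2].round(4).tolist() for p in cv2.boxPoints(r)])
m=mask(im,(390,225,460,295),(3,150,120),(16,255,255)); n,l,st,c=cv2.connectedComponentsWithStats(m)
for i in range(1,n):
    if st[i,4]>3: print('lug top',st[i],c[i],onz(t,*c[i],.005))
m=mask(s['frame'],(300,170,360,245),(3,150,120),(16,255,255)); n,l,st,c=cv2.connectedComponentsWithStats(m)
for i in range(1,n):
    if st[i,4]>3: print('lug side',st[i],c[i],onz(s,*c[i],.005))
A=cv2.resize(im[200:300,285:455],None,fx=4.7,fy=4.7,interpolation=cv2.INTER_CUBIC)
B=cv2.resize(im[255:355,200:290],None,fx=3,fy=1.2,interpolation=cv2.INTER_CUBIC)
B=cv2.resize(im[260:350,200:290],(120,120));C=cv2.resize(s['frame'][270:370,320:440],(144,120))
o=np.zeros((600,800,3),np.uint8);o[:A.shape[0],:A.shape[1]]=A;o[475:595,:120]=B;o[475:595,130:274]=C
D=cv2.resize(s['frame'][170:240,305:355],(86,120));o[475:595,290:376]=D
E=cv2.resize(s['frame'][225:300,265:360],(152,120));o[475:595,390:542]=E
cv2.imwrite('pics/crop1.png',o[:,:,::-1])
E
python3 m.py
```

```text
cart blue (((226.2948760986328, 275.491455078125), 11.9710111618042), ((226.23605346679688, 275.5614013671875), (22.76232147216797, 23.099857330322266), 108.66315460205078))
nub (224.84285714285716, 274.84285714285716) 70.0 [0.53170459 0.3194163  0.08      ]
spig (((332.5, 243.5), 5.147915363311768), ((332.0772705078125, 243.32366943359375), (8.469622611999512, 9.817275047302246), 10.871609687805176))
[0.59799468 0.10533153 0.075     ] [0.59764635 0.1044735  0.075     ]
y [331 216  18  12 143] [338.7972028 221.1958042] [0.64685084 0.09136431 0.048     ]
y [360 228   9   7  46] [363.76086957 230.65217391] [0.62769943 0.03948478 0.048     ]
y [329 239   7   8  40] [332.175 242.6  ] [0.6020894  0.10467435 0.048     ]
y [305 241  10  19 132] [308.9469697  249.59090909] [0.58704596 0.15247944 0.048     ]
y [295 254  10   8  47] [299.53191489 258.06382979] [0.56930336 0.17164527 0.048     ]
y [341 254  16  16 130] [348.24615385 261.23846154] [0.56388273 0.07118878 0.048     ]Traceback (most recent call last):
  File "m.py", line 20, in <module>
    m=mask(im,(395,230,455,290),(0,0,0),(179,255,50)); print('bar',circ(m)); r=circ(m)[2]; print(onz(t,*r[0],.112),[onz(t,*p,.112)[:2].round(4).tolist() for p in cv2.boxPoints(r)])
                                                                   ~~~~^^^
  File "m.py", line 8, in circ
    c=max(cv2.findContours(m,cv2.RETR_EXTERNAL,cv2.CHAIN_APPROX_NONE)[0],key=cv2.contourArea); return cv2.minEnclosingCircle(c),cv2.fitEllipse(c),cv2.minAreaRect(c)
ValueError: max() iterable argument is empty
```

```bash
sed -i 's/(179,255,50)/(179,120,62)/' m.py; cat >> m.py <<'E'
print('cart',onz(t,226.24,275.56,.075))
m=mask(im,(395,230,455,290),(0,0,0),(179,120,62));h=cv2.cvtColor(im,cv2.COLOR_RGB2HSV)[259:262,415:438];print(h[1].tolist())
for c in [(.6469,.0914),(.5870,.1525),(.5639,.0712)]: print(np.degrees(np.arctan2(c[1]-.105,c[0]-.5993)),np.hypot(c[1]-.105,c[0]-.5993))
E
python3 m.py
```

```text
cart blue (((226.2948760986328, 275.491455078125), 11.9710111618042), ((226.23605346679688, 275.5614013671875), (22.76232147216797, 23.099857330322266), 108.66315460205078))
nub (224.84285714285716, 274.84285714285716) 70.0 [0.53170459 0.3194163  0.08      ]
spig (((332.5, 243.5), 5.147915363311768), ((332.0772705078125, 243.32366943359375), (8.469622611999512, 9.817275047302246), 10.871609687805176))
[0.59799468 0.10533153 0.075     ] [0.59764635 0.1044735  0.075     ]
y [331 216  18  12 143] [338.7972028 221.1958042] [0.64685084 0.09136431 0.048     ]
y [360 228   9   7  46] [363.76086957 230.65217391] [0.62769943 0.03948478 0.048     ]
y [329 239   7   8  40] [332.175 242.6  ] [0.6020894  0.10467435 0.048     ]
y [305 241  10  19 132] [308.9469697  249.59090909] [0.58704596 0.15247944 0.048     ]
y [295 254  10   8  47] [299.53191489 258.06382979] [0.56930336 0.17164527 0.048     ]
y [341 254  16  16 130] [348.24615385 261.23846154] [0.56388273 0.07118878 0.048     ]
bar (((426.0, 258.5), 14.8071928024292), ((426.6165771484375, 259.6048583984375), (6.1539998054504395, 30.496116638
[... 313 characters left out ...]
4176342  0.005     ]
lug side [311 217   3   3   6] [312.16666667 218.        ] [ 0.61032761 -0.09754435  0.005     ]
lug side [331 230   6   4  20] [333.55 231.4 ] [ 0.55755697 -0.04240636  0.005     ]
cart [0.53050432 0.31736816 0.075     ]
[[103, 20, 115], [100, 14, 113], [111, 16, 111], [105, 14, 112], [109, 18, 113], [101, 19, 110], [102, 13, 102], [135, 12, 87], [5, 24, 65], [19, 38, 54], [15, 50, 61], [15, 24, 64], [23, 16, 65], [13, 26, 68], [24, 21, 61], [8, 17, 61], [0, 0, 77], [96, 13, 95], [107, 17, 108], [105, 23, 110], [96, 12, 110], [99, 23, 110], [107, 22, 106]]
-15.945395900922863 0.0495047472471075
104.51770927376494 0.049066689311589
-136.3245219122913 0.048944866942305675
```

View pics/crop1.png

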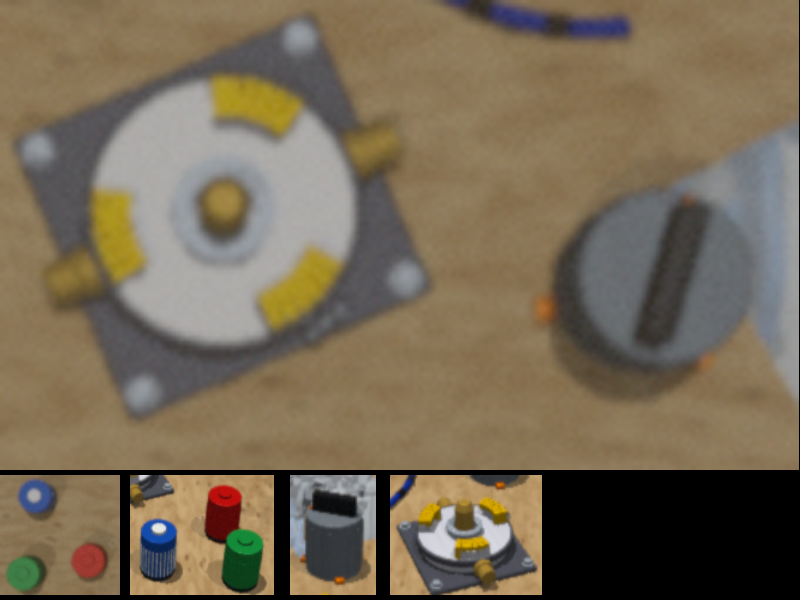

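Candidates: blue/white cylinder at top px (226,276), green at (218,334), red at (267,325). The blue one with the white nub is the cartridge. The base is at (333,246), with claws centred at about -16°, 104° and -136°. The cap is at (427,259), its bar at about -18°, with orange lugs at (400,265) and (435,277).

```bash
python3 -m creep '[{"xyz":[1,-0.48,0],"twist":[0,0,0],"hand":1},{"xyz":[1,-0.48,0],"twist":[0,0,0],"hand":1},{"xyz":[1,-0.48,0],"twist":[0,0,0],"hand":1},{"xyz":[1,-0.48,0],"twist":[0,0,0],"hand":1},{"xyz":[1,-0.48,0],"twist":[0,0,0],"hand":1},{"xyz":[1,-0.48,0],"twist":[0,0,0],"hand":1},{"xyz":[1,-0.48,0],"twist":[0,0,0],"hand":1},{"xyz":[1,-0.48,0],"twist":[0,0,0],"hand":1},{"xyz":[1,-0.48,0],"twist":[0,0,0],"hand":1},{"xyz":[1,-0.48,0],"twist":[0,0,0],"hand":1},{"xyz":[1,-0.48,0],"twist":[0,0,0],"hand":1},{"xyz":[1,-0.48,0],"twist":[0,0,0],"hand":1},{"xyz":[1,-0.48,0],"twist":[0,0,0],"hand":1},{"xyz":[1,-0.48,0],"twist":[0,0,0],"hand":1},{"xyz":[1,-0.48,0],"twist":[0,0,0],"hand":1},{"xyz":[1,-0.48,0],"twist":[0,0,0],"hand":1},{"xyz":[1,-0.48,0],"twist":[0,0,0],"hand":1},{"xyz":[1,-0.48,0],"twist":[0,0,0],"hand":1},{"xyz":[1,-0.48,0],"twist":[0,0,0],"hand":1}]'; cat > to.py <<'E'
from h import *; import sys
o=sensors.observe(); R=np.array(o['ee_rot']); p=np.array(o['eef_pos'])
g=np.array([float(a) for a in sys.argv[1:4]]); print('t',round(o['clock'],2),'pos',p.round(4),'xang',np.degrees(np.arctan2(R[1,0],R[0,0])).round(2),'z',R[:,2].round(4),'q',np.round(o['qpos'],2),'F',np.round(o['contact_force'],1),'w',o['grip_width'],o['grasp_force'])
print('units',(R.T@(g-p)/.02).round(2))
E
python3 to.py .5315 .319 .2
```

```text
clock: 2.0
eef_pos: [0.5, -0.3004, 0.2558]
ee_rot: [[0.95, 0.313, -0.001], [0.313, -0.95, 0.001], [-0.001, -0.001, -1.0]]
contact_force: [0.7, 0.0, 1.2]
grip_width: 1.002
grasp_force: 0.0
t 2.0 pos [ 0.5    -0.3004  0.2558] xang 18.26 z [-8.e-04  5.e-04 -1.e+00] q [ 0.66  0.3  -0.22  1.48  0.07  1.36 -0.82] F [0.7 0.  1.2] w 1.0021381523460458 0.0
units [ 11.2  -28.91   2.81]
```

```bash
python3 -m creep '[{"xyz":[0.39,-1,0],"twist":[0,0,0],"hand":1},{"xyz":[0.39,-1,0],"twist":[0,0,0],"hand":1},{"xyz":[0.39,-1,0],"twist":[0,0,0],"hand":1},{"xyz":[0.39,-1,0],"twist":[0,0,0],"hand":1},{"xyz":[0.39,-1,0],"twist":[0,0,0],"hand":1},{"xyz":[0.39,-1,0],"twist":[0,0,0],"hand":1},{"xyz":[0.39,-1,0],"twist":[0,0,0],"hand":1},{"xyz":[0.39,-1,0],"twist":[0,0,0],"hand":1},{"xyz":[0.39,-1,0],"twist":[0,0,0],"hand":1},{"xyz":[0.39,-1,0],"twist":[0,0,0],"hand":1},{"xyz":[0.39,-1,0],"twist":[0,0,0],"hand":1},{"xyz":[0.39,-1,0],"twist":[0,0,0],"hand":1},{"xyz":[0.39,-1,0],"twist":[0,0,0],"hand":1},{"xyz":[0.39,-1,0],"twist":[0,0,0],"hand":1},{"xyz":[0.39,-1,0],"twist":[0,0,0],"hand":1},{"xyz":[0.39,-1,0],"twist":[0,0,0],"hand":1},{"xyz":[0.39,-1,0],"twist":[0,0,0],"hand":1},{"xyz":[0.39,-1,0],"twist":[0,0,0],"hand":1},{"xyz":[0,0,0],"twist":[0,0,0],"hand":1},{"xyz":[0,0,0],"twist":[0,0,0],"hand":1}]'
cat > w.py <<'E'
from h import *; import pickle,sys
s=snap('wrist',sys.argv[1]+'.png'); pickle.dump(s,open(sys.argv[1]+'.pkl','wb')); print(np.round(s['origin'],4),np.round(s['attitude'],3).tolist(),s['fx'],s['cx'],s['cy'])
for n,p in dict(base=(.5985,.105,.075),cart=(.5315,.319,.08),cap=(.566,-.08,.112)).items(): print(n,np.round(proj(s,p),1))
E
python3 w.py w1;  python3 to.py .5315 .319 .2
```

```text
clock: 4.0
eef_pos: [0.5199, 0.0848, 0.256]
ee_rot: [[0.949, 0.314, -0.001], [0.314, -0.949, -0.0], [-0.001, -0.0, -1.0]]
contact_force: [1.1, -0.2, 0.4]
grip_width: 1.002
grasp_force: 0.0
[0.5845 0.1063 0.3744] [[0.314, 0.915, 0.253], [-0.95, 0.302, 0.084], [0.0, -0.266, 0.964]] 415.36671045608415 324.3407313500346 239.5106665671023
base [332.3 105.2]
cart [-0.9 99.4]
cap [584.2 244.6]
t 4.05 pos [0.52   0.0839 0.256 ] xang 18.24 z [-7.e-04 -5.e-04 -1.e+00] q [ 0.19  0.21 -0.48  1.62  0.1   1.34 -1.55] F [ 0.7 -0.5 -0.3] w 1.0011482864310082 0.0
units [  4.23 -10.98   2.79]
```

View pics/w1.png

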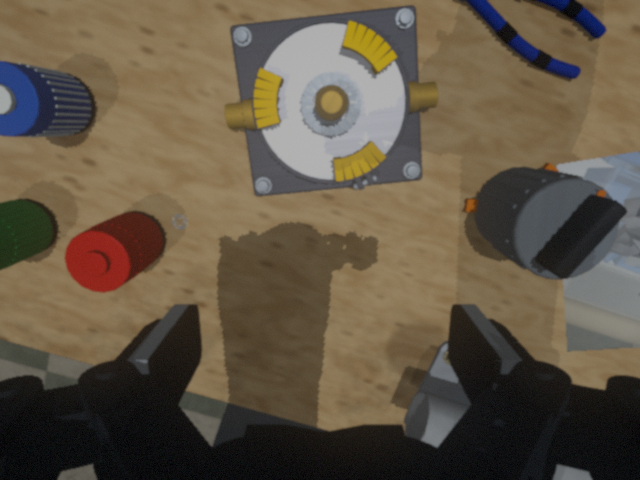

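```bash
cat > m2.py <<'E'
from h import *; import pickle,sys
s=pickle.load(open('w1.pkl','rb')); h=cv2.cvtColor(s['frame'],cv2.COLOR_RGB2HSV)
def comps(lo,hi,box,z,mn=30):
    m=cv2.inRange(h,lo,hi);o=np.zeros_like(m);x0,y0,x1,y1=box;o[y0:y1,x0:x1]=m[y0:y1,x0:x1]
    for c in cv2.findContours(o,cv2.RETR_EXTERNAL,cv2.CHAIN_APPROX_NONE)[0]:
        if cv2.contourArea(c)<mn: continue
        P=np.array([onz(s,*q,z)[:2] for q in c[:,0,:].astype(float)],np.float32)
        yield cv2.contourArea(c),c[:,0].mean(0).round(1),cv2.minEnclosingCircle(P),cv2.minAreaRect(P),P
for a in comps((12,90,60),(32,255,255),(312,80,355,125),.075): print('spig',a[:3])
C=[]
for a in comps((20,150,120),(32,255,255),(245,10,405,185),.048):
    if a[0]>150: 
        b=np.array(a[3][0]); 
        p=a[4]-np.array([.599,.105]); ang=np.degrees(np.arctan2(p[:,1],p[:,0])); r=np.hypot(*p.T); print('claw',a[:2],'ang',ang.min(),ang.max(),'r',r.min(),r.max())
for a in comps((0,0,0),(179,255,45),(530,180,635,285),.112,300): print('bar',a[:4])
E
python3 m2.py
```

```text
spig (715.5, array([331.1, 102.9]), ((0.5999826192855835, 0.106462262570858), 0.01067750807851553))
claw (968.0, array([356. , 163.7])) ang -159.1487261538103 -113.46894265293676 r 0.039034528344310704 0.05571858358289628
claw (1128.5, array([265.8,  98.3])) ang 80.59652003675902 123.98188543865906 r 0.04147557778193884 0.059448088243587854
claw (1308.0, array([368. ,  44.5])) ang -35.84930485086735 7.918171692671001 r 0.04094112481807561 0.05949676311966098
bar (3397.0, array([578.6, 235.3]), ((0.5698411464691162, -0.07397238165140152), 0.03169974684715271), ((0.5702592134475708, -0.0734126940369606), (0.02778537943959236, 0.05975979566574097), 73.32191467285156))
```

```bash
python3 -m creep '[{"xyz":[0.38,-1,0.2],"twist":[0,0,0],"hand":1},{"xyz":[0.38,-1,0.2],"twist":[0,0,0],"hand":1},{"xyz":[0.38,-1,0.2],"twist":[0,0,0],"hand":1},{"xyz":[0.38,-1,0.2],"twist":[0,0,0],"hand":1},{"xyz":[0.38,-1,0.2],"twist":[0,0,0],"hand":1},{"xyz":[0.38,-1,0.2],"twist":[0,0,0],"hand":1},{"xyz":[0,-1,0],"twist":[0,0,0],"hand":1},{"xyz":[-0.4,-1,0],"twist":[0,0,0],"hand":1},{"xyz":[-0.5,-1,0],"twist":[0,0,0],"hand":1},{"xyz":[0,0,0],"twist":[0,0,0],"hand":1},{"xyz":[0,0,0],"twist":[0,0,0],"hand":1}]'; python3 w.py w2
```

```text
clock: 5.15
eef_pos: [0.4903, 0.2632, 0.2323]
ee_rot: [[0.95, 0.313, 0.0], [0.313, -0.95, -0.001], [0.0, 0.001, -1.0]]
contact_force: [1.2, 0.2, -0.2]
grip_width: 1.001
grasp_force: 0.0
[0.5549 0.2847 0.3508] [[0.312, 0.916, 0.252], [-0.95, 0.301, 0.084], [0.001, -0.266, 0.964]] 415.36671045608415 324.3407313500346 239.5106665671023
base [607.4 148.4]
cart [261.1 143.9]
cap [887.1 297.4]
```

View pics/w2.png

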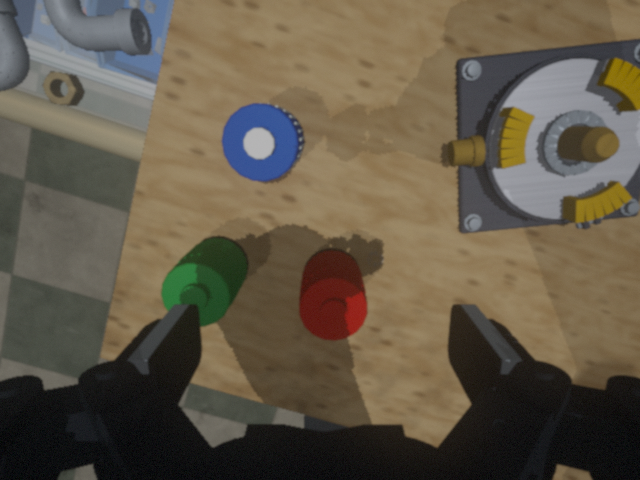

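```bash
cat > m3.py <<'E'
from h import *; import pickle,sys
s=pickle.load(open('w2.pkl','rb')); h=cv2.cvtColor(s['frame'],cv2.COLOR_RGB2HSV)
m=cv2.inRange(h,(0,0,150),(179,80,255))
c=[c for c in cv2.findContours(m[120:170,238:280],cv2.RETR_EXTERNAL,cv2.CHAIN_APPROX_NONE,offset=(238,120))[0]]
c=max(c,key=cv2.contourArea);e=cv2.fitEllipse(c);print('nub',e,onz(s,*e[0],.08))
m=cv2.inRange(h,(100,120,60),(130,255,255));c=max(cv2.findContours(m[90:195,205:315],cv2.RETR_EXTERNAL,cv2.CHAIN_APPROX_NONE,offset=(205,90))[0],key=cv2.contourArea)
P=np.array([onz(s,*q,.075)[:2] for q in c[:,0].astype(float)],np.float32);print('blue',cv2.minEnclosingCircle(P))
m=cv2.inRange(h,(12,90,60),(32,255,255))[118:170,575:628];c=max(cv2.findContours(m,cv2.RETR_EXTERNAL,cv2.CHAIN_APPROX_NONE,offset=(575,118))[0],key=cv2.contourArea)
print('spig top at approx 600,144:',onz(s,600,144,.075))
E
python3 m3.py; python3 to.py .532 .319 .2
```

```text
nub ((257.9286193847656, 142.91163635253906), (29.52886390686035, 31.370149612426758), 148.54055786132812) [0.53144137 0.32106762 0.08      ]
blue ((0.5318486094474792, 0.32037246227264404), 0.024565409868955612)
spig top at approx 600,144: [0.59952951 0.11089678 0.075     ]
t 5.2 pos [0.4908 0.2627 0.2322] xang 18.15 z [ 3.e-04 -9.e-04 -1.e+00] q [-0.08  0.3  -0.58  1.58  0.17  1.31 -1.94] F [-0.1  0.2  0.6] w 0.9994984375125829 0.0
units [ 2.84 -2.04  1.61]
```

```bash
python3 -m creep '[{"xyz":[0.95,-0.7,0],"twist":[0,0,0],"hand":1},{"xyz":[0.95,-0.7,0],"twist":[0,0,0],"hand":1},{"xyz":[0.95,-0.7,0],"twist":[0,0,0],"hand":1},{"xyz":[0,0,1],"twist":[0,0,0],"hand":1},{"xyz":[0,0,1],"twist":[0,0,0],"hand":1},{"xyz":[0,0,1],"twist":[0,0,0],"hand":1},{"xyz":[0,0,0],"twist":[0,0,0],"hand":1},{"xyz":[0,0,0],"twist":[0,0,0],"hand":1}]'; python3 to.py .5316 .320 .056
```

```text
clock: 6.0
eef_pos: [0.5317, 0.3208, 0.1724]
ee_rot: [[0.95, 0.312, -0.0], [0.312, -0.95, -0.001], [-0.001, 0.001, -1.0]]
contact_force: [0.3, 0.5, 0.0]
grip_width: 1.002
grasp_force: 0.0
t 6.0 pos [0.5317 0.3208 0.1724] xang 18.16 z [-4.e-04 -7.e-04 -1.e+00] q [-0.19  0.49 -0.56  1.48  0.26  1.25 -2.03] F [0.3 0.5 0. ] w 1.0018012454391616 0.0
units [-0.01  0.03  5.82]
```

```bash
python3 -m creep '[{"xyz":[0,0,1],"twist":[0,0,0],"hand":1},{"xyz":[0,0,1],"twist":[0,0,0],"hand":1},{"xyz":[0,0,1],"twist":[0,0,0],"hand":1},{"xyz":[0,0,1],"twist":[0,0,0],"hand":1},{"xyz":[0,0,1],"twist":[0,0,0],"hand":1},{"xyz":[0,0,0.8],"twist":[0,0,0],"hand":1},{"xyz":[0,0,0],"twist":[0,0,0],"hand":0},{"xyz":[0,0,0],"twist":[0,0,0],"hand":0},{"xyz":[0,0,0],"twist":[0,0,0],"hand":0},{"xyz":[0,0,0],"twist":[0,0,0],"hand":0},{"xyz":[0,0,0],"twist":[0,0,0],"hand":0},{"xyz":[0,0,0],"twist":[0,0,0],"hand":0},{"xyz":[0,0,0],"twist":[0,0,0],"hand":0},{"xyz":[0,0,0],"twist":[0,0,0],"hand":0}]' 35; python3 to.py .5995 .106 .17
```

```text
clock: 7.4
eef_pos: [0.5318, 0.3226, 0.0581]
ee_rot: [[0.95, 0.313, 0.003], [0.313, -0.95, 0.001], [0.003, -0.0, -1.0]]
contact_force: [-0.1, -1.3, 6.6]
grip_width: 0.578
grasp_force: 37.0
t 7.4 pos [0.5318 0.3226 0.0581] xang 18.25 z [ 0.0026  0.0014 -1.    ] q [-0.22  0.6  -0.52  1.59  0.33  1.04 -2.09] F [-0.1 -1.3  6.6] w 0.5779972649888886 36.99307356029749
units [-0.16 11.34 -5.6 ]
```

```bash
python3 -m creep '[{"xyz":[0,0,-0.5],"twist":[0,0,0],"hand":0},{"xyz":[0,0,-1],"twist":[0,0,0],"hand":0},{"xyz":[0,0,-1],"twist":[0,0,0],"hand":0},{"xyz":[0,0,-1],"twist":[0,0,0],"hand":0},{"xyz":[0,0,-1],"twist":[0,0,0],"hand":0},{"xyz":[0,0,-1],"twist":[0,0,0],"hand":0},{"xyz":[0,0.9,-0.2],"twist":[0,0,0],"hand":0},{"xyz":[0,0.9,0],"twist":[0,0,0],"hand":0},{"xyz":[0,0.9,0],"twist":[0,0,0],"hand":0},{"xyz":[0,0.9,0],"twist":[0,0,0],"hand":0},{"xyz":[0,0.9,0],"twist":[0,0,0],"hand":0},{"xyz":[0,0.9,0],"twist":[0,0,0],"hand":0},{"xyz":[0,0.9,0],"twist":[0,0,0],"hand":0},{"xyz":[0,0.9,0],"twist":[0,0,0],"hand":0},{"xyz":[0,0.9,0],"twist":[0,0,0],"hand":0},{"xyz":[0,0.9,0],"twist":[0,0,0],"hand":0},{"xyz":[0,0.9,0],"twist":[0,0,0],"hand":0},{"xyz":[0,0.9,0],"twist":[0,0,0],"hand":0},{"xyz":[0,0.5,0],"twist":[0,0,0],"hand":0},{"xyz":[0,0,0],"twist":[0,0,0],"hand":0}]'; python3 to.py .6007 .1063 .14; python3 - <<'E'
from h import *; import pickle
s=snap('side','s1.png');pickle.dump(s,open('s1.pkl','wb'));t=snap('top');pickle.dump(t,open('t1.pkl','wb'))
A=cv2.resize(s['frame'][190:310,240:400],(800,600),interpolation=cv2.INTER_CUBIC);cv2.imwrite('pics/s1c.png',A[:,:,::-1])
for z in(.112,.075,.04):print(proj(s,(.5998,.106,z)))
E
```

```text
clock: 9.4
eef_pos: [0.6021, 0.1055, 0.1705]
ee_rot: [[0.95, 0.311, 0.0], [0.311, -0.95, -0.001], [-0.0, 0.001, -1.0]]
contact_force: [0.0, -1.0, -1.3]
grip_width: 0.577
grasp_force: 36.7
t 9.4 pos [0.6021 0.1055 0.1705] xang 18.11 z [ 2.e-04 -7.e-04 -1.e+00] q [ 0.14  0.45 -0.5   1.51  0.22  1.23 -1.64] F [ 0.  -1.  -1.3] w 0.5766421941560671 36.7179449647665
units [-0.05 -0.06  1.53]
(np.float64(310.1575993658028), np.float64(226.52474608955652))
(np.float64(310.33089250248713), np.float64(242.192661592678))
(np.float64(310.4885516330952), np.float64(256.4470630301861))
```

View pics/s1c.png

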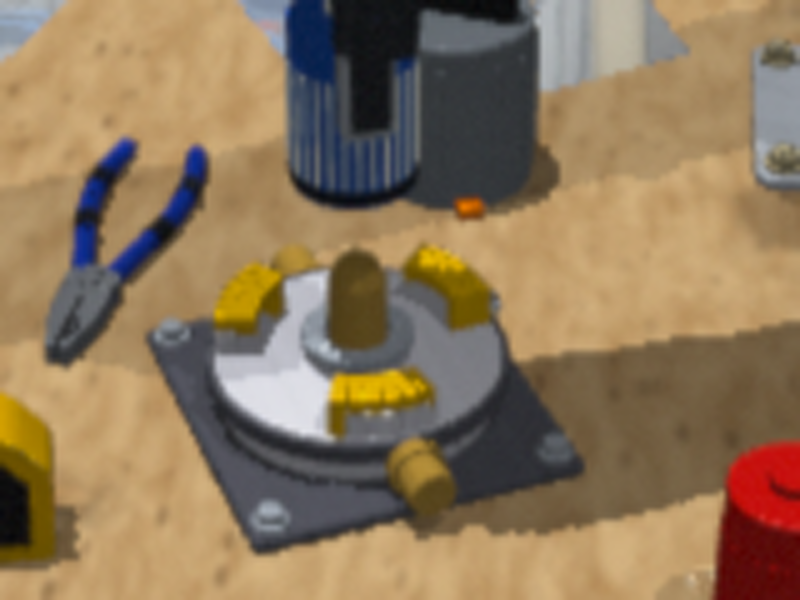

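```bash
python3 - <<'E'
from h import *; import pickle
s=pickle.load(open('s1.pkl','rb')); f=s['frame'].astype(float)
h=cv2.cvtColor(s['frame'],cv2.COLOR_RGB2HSV)
for v in range(224,231): print('cart',v,[ (int(a),int(b)) for a,b in zip(h[v,292:330,0],h[v,292:330,1])])if v==227 else None
def edges(v,a,b,ch): 
    g=np.abs(np.gradient(cv2.GaussianBlur(s['frame'],(0,0),.7)[v].astype(float).sum(1) if ch is None else f[v,:,ch])); return g[a:b]
for v in range(222,230):
    r=f[v,:,2]-f[v,:,0]; i=np.where(r[285:335]>0)[0]+285; print('cartB-R>0',v,i.min(),i.max())
for v in range(241,254):
    m=(f[v,:,2]<0.62*f[v,:,0])&(f[v].sum(-1)<330);i=np.where(m[300:325])[0]+300; print('spig',v,(i.min(),i.max(),len(i)) if len(i) else None)
E
```

```text
cart 227 [(17, 118), (17, 117), (18, 120), (17, 117), (17, 113), (17, 108), (17, 108), (14, 76), (125, 59), (116, 66), (111, 93), (107, 35), (110, 165), (109, 124), (108, 81), (111, 153), (110, 101), (109, 106), (110, 167), (109, 104), (109, 110), (111, 154), (109, 92), (109, 138), (110, 135), (108, 41), (111, 122), (114, 96), (120, 46), (100, 64), (109, 65), (105, 28), (105, 26), (105, 26), (107, 31), (105, 34), (111, 30), (107, 31)]
cartB-R>0 222 298 334
cartB-R>0 223 298 334
cartB-R>0 224 299 334
cartB-R>0 225 299 334
cartB-R>0 226 300 334
cartB-R>0 227 300 334
cartB-R>0 228 301 332
cartB-R>0 229 303 329
spig 241 (np.int64(308), np.int64(323), 9)
spig 242 (np.int64(307), np.int64(323), 12)
spig 243 (np.int64(301), np.int64(324), 16)
spig 244 (np.int64(307), np.int64(324), 15)
spig 245 (np.int64(306), np.int64(324), 15)
spig 246 (np.int64(306), np.int64(324), 12)
spig 247 (np.int64(306), np.int64(316), 11)
spig 248 (np.int64(306), np.int64(316), 11)
spig 249 (np.int64(306), np.int64(316), 11)
spig 250 (np.int64(306), np.int64(316), 11)
spig 251 (np.int64(306), np.int64(316), 11)
spig 252 (np.int64(306), np.int64(316), 11)
spig 253 (np.int64(306), np.int64(316), 11)
```

```bash
python3 -m creep '[{"xyz":[-0.06,-0.06,0.5],"twist":[0,0,0],"hand":0},{"xyz":[0,0,0.5],"twist":[0,0,0],"hand":0},{"xyz":[0,0,0.5],"twist":[0,0,0],"hand":0},{"xyz":[0,0,0.2],"twist":[0,0,0],"hand":0},{"xyz":[0,0,0.2],"twist":[0,0,0],"hand":0},{"xyz":[0,0,0.2],"twist":[0,0,0],"hand":0},{"xyz":[0,0,0],"twist":[0,0,0],"hand":0},{"xyz":[0,0,0],"twist":[0,0,0],"hand":0}]'; python3 to.py .6007 .1063 .098
```

```text
clock: 10.3
eef_pos: [0.6003, 0.1082, 0.1285]
ee_rot: [[0.95, 0.313, 0.0], [0.313, -0.95, 0.0], [0.0, -0.0, -1.0]]
contact_force: [0.8, -0.1, -1.3]
grip_width: 0.576
grasp_force: 36.7
t 10.3 pos [0.6003 0.1082 0.1285] xang 18.27 z [ 3.e-04  1.e-04 -1.e+00] q [ 0.13  0.49 -0.49  1.56  0.24  1.15 -1.66] F [ 0.8 -0.1 -1.3] w 0.5760752528316583 36.720362082123756
units [-0.01  0.1   1.53]
```

```bash
python3 -m creep '[{"xyz":[0,0.08,0],"twist":[0,0,0],"hand":0},{"xyz":[0,0,0.1],"twist":[0,0,0],"hand":0},{"xyz":[0,0,0.1],"twist":[0,0,0],"hand":0},{"xyz":[0,0,0.1],"twist":[0,0,0],"hand":0},{"xyz":[0,0,0.1],"twist":[0,0,0],"hand":0},{"xyz":[0,0,0.1],"twist":[0,0,0],"hand":0},{"xyz":[0,0,0],"twist":[0,0,0],"hand":0},{"xyz":[0,0,0],"twist":[0,0,0],"hand":0}]'; python3 to.py .6007 .1063 .098
```

```text
clock: 11.1
eef_pos: [0.6007, 0.1067, 0.1183]
ee_rot: [[0.95, 0.313, -0.0], [0.313, -0.95, 0.0], [-0.0, -0.0, -1.0]]
contact_force: [-0.5, 0.6, -2.0]
grip_width: 0.574
grasp_force: 36.7
t 11.1 pos [0.6007 0.1067 0.1183] xang 18.27 z [-0.e+00  1.e-04 -1.e+00] q [ 0.13  0.5  -0.49  1.57  0.25  1.13 -1.66] F [-0.5  0.6 -2. ] w 0.57401630325618 36.72091607004404
units [-0.    0.02  1.01]
```

```bash
python3 -m creep '[{"xyz":[0,0.01,0.2],"twist":[0,0,0],"hand":0},{"xyz":[0,0,0.2],"twist":[0,0,0],"hand":0},{"xyz":[0,0,0.2],"twist":[0,0,0],"hand":0},{"xyz":[0,0,0.2],"twist":[0,0,0],"hand":0},{"xyz":[0,0,0.1],"twist":[0,0,0],"hand":0},{"xyz":[0,0,0.05],"twist":[0,0,0],"hand":0},{"xyz":[0,0,0],"twist":[0,0,0],"hand":0},{"xyz":[0,0,0],"twist":[0,0,0],"hand":0}]'; python3 to.py .6007 .1063 .098
```

```text
clock: 11.9
eef_pos: [0.6008, 0.1065, 0.0995]
ee_rot: [[0.95, 0.313, 0.0], [0.313, -0.95, 0.0], [0.0, -0.0, -1.0]]
contact_force: [-0.5, -0.2, -0.7]
grip_width: 0.58
grasp_force: 36.7
t 11.9 pos [0.6008 0.1065 0.0995] xang 18.27 z [ 3.e-04  1.e-04 -1.e+00] q [ 0.13  0.52 -0.48  1.59  0.26  1.1  -1.67] F [-0.5 -0.2 -0.7] w 0.5804975743837184 36.723037250339985
units [-0.01  0.01  0.07]
```

```bash
python3 -m creep '[{"xyz":[0,0,0.08],"twist":[0,0,0],"hand":0},{"xyz":[0,0,0],"twist":[0,0,0],"hand":0},{"xyz":[0,0,0],"twist":[0,0,0],"hand":0}]'; python3 -m creep '[{"xyz":[0,0,0],"twist":[0,0,0],"hand":1},{"xyz":[0,0,0],"twist":[0,0,0],"hand":1},{"xyz":[0,0,0],"twist":[0,0,0],"hand":1},{"xyz":[0,0,0],"twist":[0,0,0],"hand":1},{"xyz":[0,0,0],"twist":[0,0,0],"hand":1},{"xyz":[0,0,0],"twist":[0,0,0],"hand":1},{"xyz":[0,0,-0.8],"twist":[0,0,0],"hand":1},{"xyz":[0,0,-1],"twist":[0,0,0],"hand":1},{"xyz":[0,0,-1],"twist":[0,0,0],"hand":1},{"xyz":[0,0,-1],"twist":[0,0,0],"hand":1},{"xyz":[0,0,-1],"twist":[0,0,0],"hand":1},{"xyz":[0,0,-1],"twist":[0,0,0],"hand":1},{"xyz":[-0.5,0,-1],"twist":[0,0,0],"hand":1},{"xyz":[-1,0.5,0],"twist":[0,0,0],"hand":1},{"xyz":[-1,0.8,0],"twist":[0,0,0],"hand":1},{"xyz":[-1,0.8,0],"twist":[0,0,0],"hand":1},{"xyz":[0,1,0],"twist":[0,0,0],"hand":1},{"xyz":[0,1,0],"twist":[0,0,0],"hand":1},{"xyz":[0,0,0],"twist":[0,0,0],"hand":1},{"xyz":[0,0,0],"twist":[0,0,0],"hand":1}]'; python3 w.py w3; python3 to.py .566 -.078 .2
```

```text
clock: 12.2
eef_pos: [0.601, 0.1066, 0.0982]
ee_rot: [[0.95, 0.313, 0.001], [0.313, -0.95, 0.0], [0.001, 0.0, -1.0]]
contact_force: [0.3, 0.2, 0.6]
grip_width: 0.585
grasp_force: 36.9
clock: 14.2
eef_pos: [0.56, 0.0068, 0.2346]
ee_rot: [[0.95, 0.313, 0.001], [0.313, -0.95, 0.0], [0.001, -0.0, -1.0]]
contact_force: [-0.1, 0.4, -0.5]
grip_width: 1.0
grasp_force: 0.0
[0.6245 0.0281 0.3532] [[0.312, 0.916, 0.251], [-0.95, 0.301, 0.083], [0.0, -0.265, 0.964]] 415.36671045608415 324.3407313500346 239.5106665671023
base [198.7 126.6]
cart [-158.5  121.5]
cap [461.1 275.6]
t 14.25 pos [0.5599 0.0077 0.2345] xang 18.31 z [ 8.e-04  7.e-04 -1.e+00] q [ 0.32  0.29 -0.48  1.57  0.14  1.31 -1.43] F [-0.7  1.1 -0. ] w 1.001668211466525 0.0
units [-1.06  4.16  1.72]
```

View pics/w3.png

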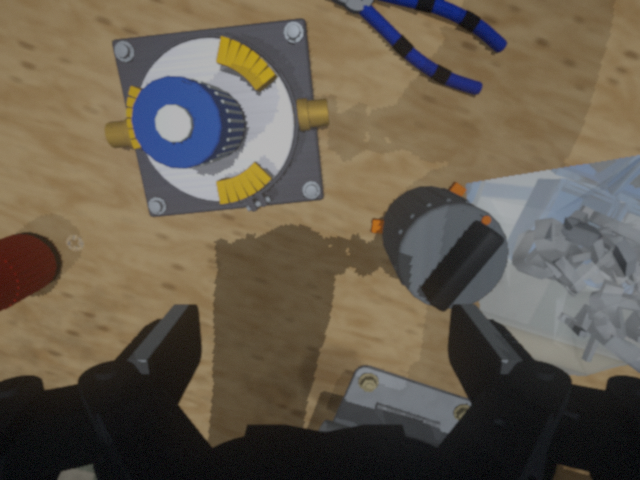

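The cartridge stands on the spigot, nub at (174,123). The cap is at (450,245) and its bar runs from (425,300) to (500,230). Next I measure both.

```bash
python3 - <<'E'
from h import *; import pickle
s=pickle.load(open('w3.pkl','rb')); h=cv2.cvtColor(s['frame'],cv2.COLOR_RGB2HSV)
def big(m,b,off=0):
    x0,y0,x1,y1=b;return max(cv2.findContours(m[y0:y1,x0:x1],cv2.RETR_EXTERNAL,cv2.CHAIN_APPROX_NONE,offset=(x0,y0))[0],key=cv2.contourArea)
c=big(cv2.inRange(h,(0,0,150),(179,80,255)),(152,100,196,146));e=cv2.fitEllipse(c);print('nub',e[0],[onz(s,*e[0],z).round(4) for z in(.12,.13)])
c=big(cv2.inRange(h,(0,0,0),(179,255,48)),(400,205,515,315))
r=cv2.minAreaRect(c);print(r);P=np.array([onz(s,*p,.112)[:2] for p in c[:,0].astype(float)],np.float32);q=cv2.minAreaRect(P);b=cv2.boxPoints(q);print('bar',q,b.round(4).tolist())
m=cv2.inRange(h,(3,150,120),(14,255,255));n,l,st,ce=cv2.connectedComponentsWithStats(m)
for i in range(1,n):
    if st[i,4]>20 and st[i,0]>350: print('lug',st[i],ce[i],onz(s,*ce[i],.007))
s=snap('top');pickle.dump(s,open('t2.pkl','wb'));h=cv2.cvtColor(s['frame'],cv2.COLOR_RGB2HSV)
c=big(cv2.inRange(h,(0,0,0),(179,120,72)),(408,235,445,285));r=cv2.minAreaRect(c);print(r,onz(s,*r[0],.112))
E
```

```text
nub (172.19754028320312, 122.70093536376953) [array([0.6003, 0.1066, 0.12  ]), array([0.6013, 0.1033, 0.13  ])]
((459.8606262207031, 264.9671936035156), (34.82603073120117, 95.38748168945312), 39.80556869506836)
bar ((0.5712538957595825, -0.07632956653833389), (0.02275552600622177, 0.057786665856838226), 73.60570526123047) [[0.5403000116348267, -0.07909999787807465], [0.59579998254776, -0.09539999812841415], [0.6021999716758728, -0.07360000163316727], [0.5467000007629395, -0.05730000138282776]]
lug [451 183  14  13  98] [457.81632653 189.30612245] [ 0.61048048 -0.09414273  0.007     ]
lug [482 216   8   8  50] [485.6 219.6] [ 0.5939198  -0.12686271  0.007     ]
lug [371 219  10  14  42] [376.         225.02380952] [ 0.56026787 -0.03964256  0.007     ]Traceback (most recent call last):
  File "<stdin>", line 12, in <module>
  File "<stdin>", line 4, in big
ValueError: max() iterable argument is empty
```

```bash
python3 -m creep '[{"xyz":[0,0,0],"twist":[0,0,0.98],"hand":1},{"xyz":[0,0,0],"twist":[0,0,0.98],"hand":1},{"xyz":[0,0,0],"twist":[0,0,0.98],"hand":1},{"xyz":[0,0,0],"twist":[0,0,0.98],"hand":1},{"xyz":[0,0,0],"twist":[0,0,0.98],"hand":1},{"xyz":[0,0,0],"twist":[0,0,0.98],"hand":1},{"xyz":[0,0,0],"twist":[0,0,0.98],"hand":1},{"xyz":[0,0,0],"twist":[0,0,0.98],"hand":1},{"xyz":[0,0.5,0],"twist":[0,0,0.98],"hand":1},{"xyz":[0.3,1,0.5],"twist":[0,0,0],"hand":1},{"xyz":[0.5,1,0.5],"twist":[0,0,0],"hand":1},{"xyz":[0.5,1,0],"twist":[0,0,0],"hand":1},{"xyz":[0.5,0.6,0],"twist":[0,0,0],"hand":1},{"xyz":[0,0,0],"twist":[0,0,0],"hand":1},{"xyz":[0,0,0],"twist":[0,0,0],"hand":1}]'; python3 to.py .569 -.081 .114
```

```text
clock: 15.8
eef_pos: [0.5713, -0.081, 0.214]
ee_rot: [[0.957, -0.292, 0.0], [-0.292, -0.957, 0.001], [0.0, -0.001, -1.0]]
contact_force: [-0.3, 0.3, 0.5]
grip_width: 0.999
grasp_force: 0.0
t 15.8 pos [ 0.5713 -0.081   0.214 ] xang -16.95 z [ 4.e-04  1.e-03 -1.e+00] q [ 0.36  0.33 -0.34  1.56  0.11  1.28 -1.87] F [-0.3  0.3  0.5] w 0.9991747774779606 0.0
units [-0.11  0.04  5.  ]
```

```bash
python3 -m creep '[{"xyz":[-0.11,0.04,1],"twist":[0,0,0],"hand":1},{"xyz":[0,0,1],"twist":[0,0,0],"hand":1},{"xyz":[0,0,1],"twist":[0,0,0],"hand":1},{"xyz":[0,0,1],"twist":[0,0,0],"hand":1},{"xyz":[0,0,0.9],"twist":[0,0,0],"hand":1},{"xyz":[0,0,0],"twist":[0,0,0],"hand":1},{"xyz":[0,0,0],"twist":[0,0,0],"hand":0},{"xyz":[0,0,0],"twist":[0,0,0],"hand":0},{"xyz":[0,0,0],"twist":[0,0,0],"hand":0},{"xyz":[0,0,0],"twist":[0,0,0],"hand":0},{"xyz":[0,0,0],"twist":[0,0,0],"hand":0},{"xyz":[0,0,0],"twist":[0,0,0],"hand":0},{"xyz":[0,0,0],"twist":[0,0,0],"hand":0},{"xyz":[0,0,0],"twist":[0,0,0],"hand":0},{"xyz":[0,0,0],"twist":[0,0,0],"hand":0},{"xyz":[0,0,0],"twist":[0,0,0],"hand":0}]' 80; python3 to.py .569 -.081 .114
```

```text
clock: 17.4
eef_pos: [0.5692, -0.0822, 0.1164]
ee_rot: [[0.956, -0.292, 0.001], [-0.292, -0.956, 0.0], [0.001, -0.001, -1.0]]
contact_force: [-0.7, 2.2, 5.2]
grip_width: 0.14
grasp_force: 79.5
t 17.4 pos [ 0.5692 -0.0822  0.1164] xang -16.99 z [ 1.3e-03  2.0e-04 -1.0e+00] q [ 0.35  0.41 -0.33  1.68  0.15  1.08 -1.89] F [-0.7  2.2  5.2] w 0.13969098505360802 79.5182454586029
units [-0.03 -0.06  0.12]
```

```bash
python3 -m creep '[{"xyz":[0,0,-0.5],"twist":[0,0,0],"hand":0},{"xyz":[0,0,-1],"twist":[0,0,0],"hand":0},{"xyz":[0,0,-1],"twist":[0,0,0],"hand":0},{"xyz":[0,0,-1],"twist":[0,0,0],"hand":0},{"xyz":[0,0,-1],"twist":[0,0,-0.9],"hand":0},{"xyz":[0,0,-1],"twist":[0,0,-0.9],"hand":0},{"xyz":[0,0,-1],"twist":[0,0,-0.9],"hand":0},{"xyz":[0,0,-0.5],"twist":[0,0,-0.9],"hand":0},{"xyz":[0,0,0],"twist":[0,0,-0.9],"hand":0},{"xyz":[0,0,0],"twist":[0,0,-0.9],"hand":0},{"xyz":[0,0,0],"twist":[0,0,-0.9],"hand":0},{"xyz":[0,0,0],"twist":[0,0,-0.9],"hand":0},{"xyz":[0,0,0],"twist":[0,0,-0.9],"hand":0},{"xyz":[0,0,0],"twist":[0,0,-0.9],"hand":0},{"xyz":[0,0,0],"twist":[0,0,-0.9],"hand":0},{"xyz":[0,0,0],"twist":[0,0,-0.9],"hand":0},{"xyz":[0,0,0],"twist":[0,0,0],"hand":0},{"xyz":[0,0,0],"twist":[0,0,0],"hand":0}]'; python3 to.py .6003 .1066 .256
```

```text
clock: 19.2
eef_pos: [0.5684, -0.0828, 0.2557]
ee_rot: [[0.898, 0.439, -0.001], [0.439, -0.898, 0.0], [-0.0, -0.0, -1.0]]
contact_force: [-0.3, -0.3, -2.2]
grip_width: 0.149
grasp_force: 78.5
t 19.2 pos [ 0.5684 -0.0828  0.2557] xang 26.07 z [-5.e-04  0.e+00 -1.e+00] q [ 0.44  0.31 -0.45  1.5   0.14  1.37 -1.13] F [-0.3 -0.3 -2.2] w 0.1490919460072542 78.46521735191345
units [ 5.59 -7.81 -0.02]
```

```bash
python3 -m creep '[{"xyz":[0.7,-0.97,0],"twist":[0,0,0],"hand":0},{"xyz":[0.7,-0.98,0],"twist":[0,0,0],"hand":0},{"xyz":[0.7,-0.98,0],"twist":[0,0,0],"hand":0},{"xyz":[0.7,-0.98,0],"twist":[0,0,0],"hand":0},{"xyz":[0.7,-0.98,0],"twist":[0,0,0],"hand":0},{"xyz":[0.7,-0.98,0],"twist":[0,0,0],"hand":0},{"xyz":[0.7,-0.98,0],"twist":[0,0,0],"hand":0},{"xyz":[0.69,-0.96,0],"twist":[0,0,0],"hand":0},{"xyz":[0,0,0],"twist":[0,0,0],"hand":0},{"xyz":[0,0,0],"twist":[0,0,0],"hand":0},{"xyz":[0,0,0],"twist":[0,0,0],"hand":0}]'; python3 to.py .6003 .1066 .256;  python3 - <<'E'
from h import *; import pickle
s=snap('side','s2.png');pickle.dump(s,open('s2.pkl','wb'))
A=cv2.resize(s['frame'][140:290,220:400],(720,600),interpolation=cv2.INTER_CUBIC);cv2.imwrite('pics/s2c.png',A[:,:,::-1])
print([np.round(proj(s,(.6003,.1066,z)),1) for z in(.225,.14,.115,.04)])
E
```

```text
clock: 20.3
eef_pos: [0.6002, 0.1057, 0.2556]
ee_rot: [[0.898, 0.439, -0.0], [0.439, -0.898, -0.001], [-0.001, 0.001, -1.0]]
contact_force: [0.3, -0.1, -1.4]
grip_width: 0.141
grasp_force: 78.5
t 20.3 pos [0.6002 0.1057 0.2556] xang 26.07 z [-2.e-04 -8.e-04 -1.e+00] q [ 0.16  0.4  -0.52  1.4   0.2   1.4  -1.49] F [ 0.3 -0.1 -1.4] w 0.14147966060514006 78.46405148506165
units [ 0.03 -0.04 -0.02]
[array([309.3, 174.6]), array([309.7, 214.4]), array([309.9, 225.4]), array([310.2, 256.6])]
```

View pics/s2c.png

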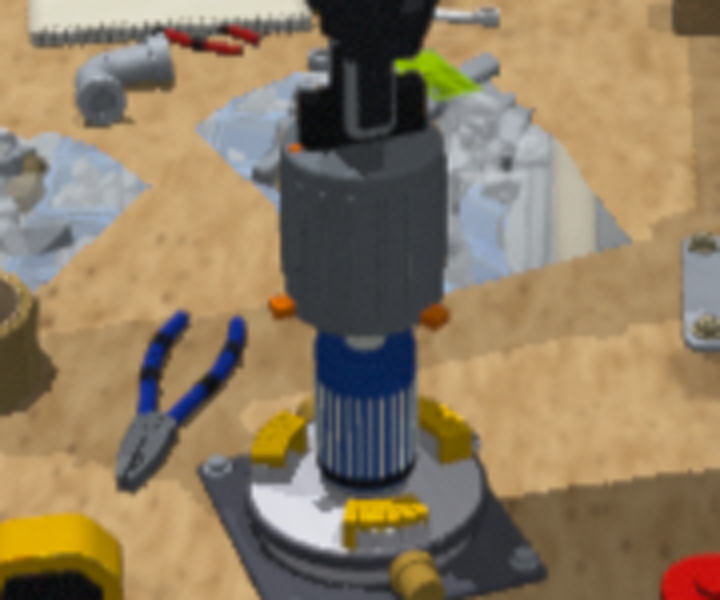

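```bash
python3 -m creep '[{"xyz":[0.03,-0.04,0],"twist":[0,0,0],"hand":0},{"xyz":[0,0,0.6],"twist":[0,0,0],"hand":0},{"xyz":[0,0,0.6],"twist":[0,0,0],"hand":0},{"xyz":[0,0,0.6],"twist":[0,0,0],"hand":0},{"xyz":[0,0,0.6],"twist":[0,0,0],"hand":0},{"xyz":[0,0,0.6],"twist":[0,0,0],"hand":0},{"xyz":[0,0,0.6],"twist":[0,0,0],"hand":0},{"xyz":[0,0,0.5],"twist":[0,0,0],"hand":0},{"xyz":[0,0,0],"twist":[0,0,0],"hand":0},{"xyz":[0,0,0],"twist":[0,0,0],"hand":0}]'; python3 to.py .6003 .1066 .1544
```

```text
clock: 21.35
eef_pos: [0.6003, 0.108, 0.1738]
ee_rot: [[0.897, 0.441, -0.0], [0.441, -0.897, 0.0], [0.0, -0.0, -1.0]]
contact_force: [0.0, 0.2, -0.8]
grip_width: 0.141
grasp_force: 78.5
t 21.35 pos [0.6003 0.108  0.1738] xang 26.19 z [-1.e-04  1.e-04 -1.e+00] q [ 0.15  0.45 -0.52  1.51  0.23  1.24 -1.51] F [ 0.   0.2 -0.8] w 0.14103280822993194 78.4590196609497
units [-0.03  0.06  0.97]
```

```bash
python3 -m creep '[{"xyz":[-0.03,0.06,0.1],"twist":[0,0,0],"hand":0},{"xyz":[0,0,0.2],"twist":[0,0,0],"hand":0},{"xyz":[0,0,0.2],"twist":[0,0,0],"hand":0},{"xyz":[0,0,0.2],"twist":[0,0,0],"hand":0},{"xyz":[0,0,0.1],"twist":[0,0,0],"hand":0},{"xyz":[0,0,0],"twist":[0,0,0],"hand":0},{"xyz":[0,0,0],"twist":[0,0,0],"hand":0}]'; python3 to.py .6003 .1066 .1544
```

```text
clock: 22.05
eef_pos: [0.6003, 0.1066, 0.1578]
ee_rot: [[0.897, 0.441, 0.0], [0.441, -0.897, 0.0], [0.0, -0.0, -1.0]]
contact_force: [0.3, -0.3, -0.7]
grip_width: 0.147
grasp_force: 78.5
t 22.05 pos [0.6003 0.1066 0.1578] xang 26.19 z [ 0.e+00  2.e-04 -1.e+00] q [ 0.15  0.46 -0.51  1.53  0.24  1.21 -1.51] F [ 0.3 -0.3 -0.7] w 0.14707027054941055 78.45829367637634
units [-0.    0.    0.17]
```

```bash
python3 -m creep '[{"xyz":[0,0,0.1],"twist":[0,0,0],"hand":0},{"xyz":[0,0,0.1],"twist":[0,0,0],"hand":0},{"xyz":[0,0,0.1],"twist":[0,0,0],"hand":0},{"xyz":[0,0,0],"twist":[0,0,0],"hand":0}]'; python3 -m creep '[{"xyz":[0,0,0.1],"twist":[0,0,0],"hand":0},{"xyz":[0,0,0.1],"twist":[0,0,0],"hand":0},{"xyz":[0,0,0.05],"twist":[0,0,0],"hand":0},{"xyz":[0,0,0],"twist":[0,0,0],"hand":0},{"xyz":[0,0,0],"twist":[0,0,0],"hand":0}]'; python3 to.py .6003 .1066 .1470
```

```text
clock: 22.45
eef_pos: [0.6006, 0.1067, 0.1521]
ee_rot: [[0.897, 0.441, 0.001], [0.441, -0.897, 0.0], [0.001, 0.0, -1.0]]
contact_force: [0.2, -0.8, 3.8]
grip_width: 0.143
grasp_force: 79.1
clock: 22.95
eef_pos: [0.6008, 0.1067, 0.1478]
ee_rot: [[0.897, 0.441, 0.002], [0.441, -0.897, 0.0], [0.002, 0.001, -1.0]]
contact_force: [-2.3, -1.0, 8.6]
grip_width: 0.145
grasp_force: 79.7
t 22.95 pos [0.6008 0.1067 0.1478] xang 26.18 z [ 1.7e-03  2.0e-04 -1.0e+00] q [ 0.15  0.47 -0.51  1.54  0.24  1.19 -1.52] F [-2.3 -1.   8.6] w 0.14487437234211983 79.65848565101624
units [-0.02 -0.    0.04]
```

```bash
python3 -m creep '[{"xyz":[-0.02,0,0.1],"twist":[0,0,0],"hand":0},{"xyz":[0,0,0.05],"twist":[0,0,0],"hand":0},{"xyz":[0,0,0],"twist":[0,0,0],"hand":0},{"xyz":[0,0,0],"twist":[0,0,0],"hand":0}]'; python3 to.py .6003 .1066 .1470
```

```text
clock: 23.35
eef_pos: [0.6007, 0.1068, 0.1464]
ee_rot: [[0.897, 0.441, 0.003], [0.441, -0.897, 0.0], [0.003, 0.001, -1.0]]
contact_force: [-4.9, -2.4, 18.2]
grip_width: 0.141
grasp_force: 81.3
t 23.35 pos [0.6007 0.1068 0.1464] xang 26.19 z [ 3.2e-03  2.0e-04 -1.0e+00] q [ 0.15  0.47 -0.51  1.55  0.24  1.18 -1.52] F [-4.9 -2.4 18.2] w 0.1412588561864127 81.27225995063782
units [-0.02 -0.   -0.03]
```

```bash
python3 -m creep '[{"xyz":[0,0,0],"twist":[0,0,0.8],"hand":0},{"xyz":[0,0,0],"twist":[0,0,0.8],"hand":0},{"xyz":[0,0,0],"twist":[0,0,0.8],"hand":0},{"xyz":[0,0,0],"twist":[0,0,0.8],"hand":0},{"xyz":[0,0,0],"twist":[0,0,0.8],"hand":0},{"xyz":[0,0,0],"twist":[0,0,0],"hand":0}]'; python3 -c "
from h import *;print(sensors.observe()['moment'])"; python3 to.py .6003 .1066 .1470
```

```text
clock: 23.95
eef_pos: [0.6017, 0.1067, 0.1464]
ee_rot: [[0.985, 0.175, 0.005], [0.175, -0.985, 0.001], [0.005, 0.0, -1.0]]
contact_force: [-0.7, 0.1, 14.1]
grip_width: 0.139
grasp_force: 80.8
[-0.16651917  0.27096386 -0.06907208]
t 23.95 pos [0.6017 0.1067 0.1464] xang 10.06 z [ 5.2e-03  6.0e-04 -1.0e+00] q [ 0.11  0.46 -0.46  1.55  0.22  1.17 -1.78] F [-0.7  0.1 14.1] w 0.13932914380265246 80.77553987503052
units [-0.07 -0.01 -0.03]
```

```bash
python3 -m creep '[{"xyz":[-0.02,0,0.02],"twist":[0,0,0.8],"hand":0},{"xyz":[-0.02,0,0],"twist":[0,0,0.8],"hand":0},{"xyz":[0,0,0],"twist":[0,0,0.8],"hand":0},{"xyz":[0,0,0],"twist":[0,0,0.8],"hand":0},{"xyz":[0,0,0],"twist":[0,0,0.8],"hand":0},{"xyz":[0,0,0],"twist":[0,0,0.8],"hand":0},{"xyz":[0,0,0],"twist":[0,0,0],"hand":0}]'; python3 -c "
from h import *;print(sensors.observe()['moment'])"; python3 to.py .6003 .1066 .1470
```

```text
clock: 24.65
eef_pos: [0.6013, 0.1064, 0.1464]
ee_rot: [[0.987, -0.159, 0.006], [-0.159, -0.987, 0.0], [0.006, -0.001, -1.0]]
contact_force: [0.6, -0.2, 16.1]
grip_width: 0.148
grasp_force: 81.0
[-0.35374176  0.21711381 -0.02564107]
t 24.65 pos [0.6013 0.1064 0.1464] xang -9.15 z [ 6.2e-03  4.0e-04 -1.0e+00] q [ 0.07  0.45 -0.39  1.55  0.18  1.17 -2.09] F [ 0.6 -0.2 16.1] w 0.14816783496938268 80.97313642501831
units [-0.05 -0.   -0.03]
```

Past the lip zone, so now slowly on to the stop.

```bash
python3 -m creep '[{"xyz":[0,0,0],"twist":[0,0,0.5],"hand":0},{"xyz":[0,0,0],"twist":[0,0,0.5],"hand":0},{"xyz":[0,0,0],"twist":[0,0,0.5],"hand":0},{"xyz":[0,0,0],"twist":[0,0,0.5],"hand":0},{"xyz":[0,0,0],"twist":[0,0,0.5],"hand":0},{"xyz":[0,0,0],"twist":[0,0,0],"hand":0}]'; python3 -c "
from h import *;print(sensors.observe()['moment'])"; python3 to.py .6003 .1066 .1470;python3 -m creep '[{"xyz":[0,0,0],"twist":[0,0,0.4],"hand":0},{"xyz":[0,0,0],"twist":[0,0,0.4],"hand":0},{"xyz":[0,0,0],"twist":[0,0,0],"hand":0}]'; python3 -c "
from h import *;print(sensors.observe()['moment'])"; python3 to.py .6003 .1066 .1470
```

```text
clock: 25.25
eef_pos: [0.6013, 0.1063, 0.1465]
ee_rot: [[0.945, -0.327, 0.006], [-0.327, -0.945, 0.0], [0.006, -0.002, -1.0]]
contact_force: [0.2, -0.6, 16.1]
grip_width: 0.14
grasp_force: 81.0
[-0.37227101  0.25624969 -0.01387011]
t 25.25 pos [0.6013 0.1063 0.1465] xang -19.11 z [ 6.2e-03  4.0e-04 -1.0e+00] q [ 0.04  0.45 -0.36  1.55  0.17  1.16 -2.26] F [ 0.2 -0.6 16.1] w 0.1398950999415599 80.99573850631714
units [-0.05  0.   -0.03]
clock: 25.55
eef_pos: [0.6005, 0.1064, 0.1465]
ee_rot: [[0.926, -0.378, 0.005], [-0.378, -0.926, -0.0], [0.004, -0.002, -1.0]]
contact_force: [-3.5, -2.3, 18.5]
grip_width: 0.134
grasp_force: 81.5
[-0.53463761  1.02913113  0.42178536]
t 25.55 pos [0.6005 0.1064 0.1465] xang -22.24 z [ 0.0047 -0.     -1.    ] q [ 0.04  0.45 -0.35  1.55  0.16  1.17 -2.31] F [-3.5 -2.3 18.5] w 0.13425485978448276 81.54309511184692
units [-0.02 -0.01 -0.03]
```

```bash
python3 -m creep '[{"xyz":[0,0,0],"twist":[0,0,-0.3],"hand":0},{"xyz":[0,0,-0.1],"twist":[0,0,0],"hand":0},{"xyz":[0,0,-0.08],"twist":[0,0,0],"hand":0},{"xyz":[0,0,0],"twist":[0,0,0],"hand":0},{"xyz":[0,0,0],"twist":[0,0,0],"hand":0}]'; python3 to.py .6003 .1066 .1470; python3 -m creep '[{"xyz":[0,0,0],"twist":[0,0,0],"hand":0.5},{"xyz":[0,0,0],"twist":[0,0,0],"hand":0.5},{"xyz":[0,0,0],"twist":[0,0,0],"hand":0.5},{"xyz":[0,0,0],"twist":[0,0,0],"hand":0.5},{"xyz":[0,0,-0.5],"twist":[0,0,0],"hand":0.5},{"xyz":[0,0,-1],"twist":[0,0,0],"hand":0.5},{"xyz":[0,0,-1],"twist":[0,0,0],"hand":0.5},{"xyz":[0,0,-1],"twist":[0,0,0],"hand":0.5},{"xyz":[0,0,-1],"twist":[0,0,0],"hand":0.5},{"xyz":[0,0,-1],"twist":[0,0,0],"hand":0.5},{"xyz":[-1,0,0],"twist":[0,0,0],"hand":0.5},{"xyz":[-1,0,0],"twist":[0,0,0],"hand":0.5},{"xyz":[-1,0,0],"twist":[0,0,0],"hand":0.5},{"xyz":[0,0,0],"twist":[0,0,0],"hand":0.5}]'; python3 - <<'E'
from h import *; import pickle
s=snap('side');w=snap('wrist')
A=cv2.resize(s['frame'][170:290,230:390],(800,600),interpolation=cv2.INTER_CUBIC);cv2.imwrite('pics/s3c.png',A[:,:,::-1])
pickle.dump((s,w),open('fin.pkl','wb'))
print([np.round(proj(s,(.6003,.1066,z)),1) for z in(.112+.034,.112+.048,.034)])
E
```

```text
clock: 26.05
eef_pos: [0.6005, 0.1062, 0.1486]
ee_rot: [[0.933, -0.359, 0.004], [-0.359, -0.933, 0.0], [0.003, -0.002, -1.0]]
contact_force: [2.3, -0.8, 9.0]
grip_width: 0.145
grasp_force: 79.9
t 26.05 pos [0.6005 0.1062 0.1486] xang -21.03 z [ 3.7e-03  3.0e-04 -1.0e+00] q [ 0.04  0.45 -0.36  1.55  0.16  1.17 -2.29] F [ 2.3 -0.8  9. ] w 0.14481432317294857 79.94179129600525
units [-0.01 -0.01  0.08]
clock: 27.45
eef_pos: [0.5414, 0.1297, 0.2583]
ee_rot: [[0.935, -0.356, 0.001], [-0.356, -0.935, 0.001], [0.001, -0.001, -1.0]]
contact_force: [-0.8, 0.9, -0.1]
grip_width: 0.497
grasp_force: 0.0
[array([309.7, 211.7]), array([309.6, 205.4]), array([310.2, 259. ])]
```

View pics/s3c.png

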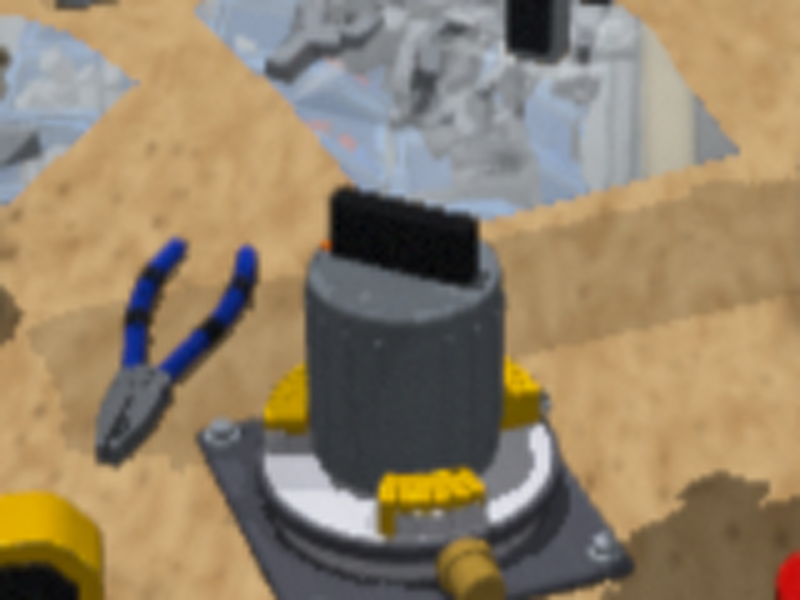

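The side view shows the cap upright and centred, with its bar top at about px (311,210). No orange lug shows outside the claws, so they are behind them, and the arm is clear.

```bash
python3 -c "
from station import sign_off; print(sign_off())"
```

```text
the job is handed in; nothing more can be done
None
```

I pushed the cartridge down over the spigot onto the spring plate, then put the cap over it, pressed it to the seat, turned it clockwise to the stop and let go. I handed the job in at about 27.5 s; the sign-off gave no verdict, and the last picture suggests the cap is locked: upright, lugs hidden behind the claws, though too coarse to confirm the 34 mm rim height.

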